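Hold a bellows element down on the sprung seat for clamping

TASK

Pull the bronze bellows element up out of its upright holder tube, stand it by its lower stem in the brass cup of the green setting fixture, and press it straight down against the spring until the red pointer rests in the green band of the scale (about 12 N), never bottoming the spring. Finish holding: keep the element gripped, upright and steadily pressed with the pointer in the green, so that a fitter can turn in the clamp screws. Leave the trap lid, elbow, loose brass trap seat and hex key where they lie.

Things in the scene. Friction and masses are not known exactly. Their poses are not given: they have to be found in the camera images.
- element: Round bellows element, 155 mm long, about 0.25 kg, upright in the holder at the start. Origin at the centre of its foot (lower end), own z up its length. From the foot: brass lower stem 16 mm in diameter, 0 to 60 mm; copper-coloured ribbed bellows 34 mm in diameter, 60 to 100 mm; plain steel upper stem 14 mm in diameter, 100 to 155 mm, the place to grip (any yaw)
- holder: Fixed blue upright tube on a round dark foot 90 mm in diameter; tube 34 mm outside, bore 22 mm, rim 70 mm above the bench. The lower stem of the element hangs in the bore, the bellows' underside rests on the rim, the foot of the element is then 10 mm above the bench. Origin on the bench at the tube's axis
- fixture: Fixed green setting fixture, base plate 130 x 120 x 12 mm (own x, y), origin on the bench under the cup's axis. Two green posts 98 mm high at own y = +-50 mm carry backed-off clamp screws, 86 mm above the bench, whose tips end 26 mm from the cup's axis. At own x = +40 mm stands a white scale 77 mm high with a green band 8 mm high
- seat_in (a point): Centre of the inner floor of the sprung brass cup, 50 mm above the bench with the spring relaxed; it sinks as the cup is pressed. Cup bore 28 mm, 13 mm deep, outside 36 mm. The cup carries the red pointer
- seat (a joint): How far the sprung cup is pressed down, m: 0 relaxed, 0.020 bottomed. The push needed is 4 N to start plus 0.8 N per mm; the pointer is at the middle of the green band at 0.010 (12 N) and within it from 0.006 to 0.014
- trap_lid: Bystander: dark cast trap lid, disc 100 mm in diameter and 10 mm thick with a central boss to 26 mm height; origin under its centre
- elbow: Bystander: galvanized pipe elbow lying flat, about 65 x 65 x 40 mm; origin under its middle
- trap_seat: Bystander: brass trap seat, a flanged ring 38 mm in diameter, 24 mm high; origin under its centre
- hex_key: Bystander: dark steel L-shaped hex key lying flat, 103 x 42 mm, 8 mm thick; origin under its middle
Things that resemble listed ones, but are neither listed nor needed, are in the scene too. What is shaped like the element but blue or purple is not meant.

How it is judged (in metres and radians):
On the way, in this order (a step that is already met when the one before it is completed fails the run):
1. the gripped element has been pulled clear above the holder's rim (z of element in the frame of holder above 0.072 m and contact force between the fingers and element above 2 N), for 0.1 s.
2. the element stands in the cup, gripped and upright, pressed with the pointer in the green band (horizontal distance between element and seat_in below 0.008 m and z of element in the frame of seat_in below 0.004 m and value of joint seat between 0.006 and 0.014 m and contact force between element and fixture between 8 and 16 N and angle between element's own z axis and vertical below 0.12 rad and contact force between the fingers and element above 2 N), for 0.5 s.
At the end, for the whole second after the job is handed in: The gripped element stands within 8 mm of the cup's centre, its foot on the cup's floor (within 4 mm), within 0.12 rad of upright and still, with the cup pressed 6 to 14 mm down (pointer in the green band) and 8 to 16 N between element and fixture; bystanders within 20 mm of their starts (all of step 2 and linear speed of element below 0.01 m/s and distance of each of trap_lid, elbow, trap_seat, hex_key from where it was at the start of the episode below 0.02 m); the arm keeps its last pose, push and grip.
It fails at once if the spring is bottomed (value of joint seat above 0.0188 m).
It fails at once if the element is toppled (angle between element's own z axis and vertical above 0.7 rad).
It fails at once if a bystander is pushed away (distance of any of trap_lid, elbow, trap_seat, hex_key from where it was at the start of the episode above 0.02 m).
It also fails if it takes over 42 s, if anything falls off the work surface, if the arm or the gripper's body presses on something with over 40 N, if the wrist force passes 120 N, or if a joint passes its speed limit or range.

ROBOT

A 6-joint arm with a two-finger parallel gripper is mounted at the origin on the work surface. World frame = base frame: x ahead of the robot, y to its left, z up, the work surface at z = 0. Lengths are in m, angles in degrees, forces in N, time in s.
With the tool pointing down it reaches from about 0.4 to 0.825 m from the base axis. Payload 7 kg.
Tool frame: the origin (TCP) lies on the centre line of the jaws, within the pads' length; the fingertips stand 19 mm ahead of it and the grasp point (between the pads) is the TCP (r.tips_ahead is the distance from the TCP to the fingertips, in m); z points along the fingers, y is the line along which they close (so a half turn about z gives the same grasp; the last joint's range is limited). The gripper opens to 88 mm and grips with 3 to 60 N. Pads are 19 mm wide; open, the fingers measure 130 mm over their backs; the gripper's body (78 mm by 193 mm) begins 47 mm behind the grasp point.
Start: joints at [-54.311, 20.546, 0.682, 0, -70.136, -16.507], TCP at [0.222, -0.638, 0.246] pointing down, gripper open.
Joint ranges: [-176.03, 176.03], [-82.01, 121.73], [-58.28, 71.71], [-173.87, 95.51], [-174.79, -0.11], [-173.66, 173.66]. Speed limits (degrees/s): [136.94, 136.94, 172.46, 180, 180, 180].

INTERFACE

Orientations are given as [roll, pitch, yaw] about the fixed x, y, z axes, in that order (R = Rz(yaw) Ry(pitch) Rx(roll)).
In Python, from plant import r, viewer, close_job gives the robot as it stands. The module is installed in compiled form; this text tells all that it offers.
- The arm moves only by the tool arm_command, never from a script. Its arguments are lists of equal length, an entry for each row: "travel": the shift along the world's x, y, z scaled (see below), a list of three; "delta_rot": the turn, a rotation vector about the world's x, y, z scaled (see below), a list of three. In form: {"travel": [[dx, dy, dz], ...], "delta_rot": [[rx, ry, rz], ...]}. A call has 1 to 20 rows; each row is the pose to reach, as a shift and turn from the pose commanded when the call began; what a row does not reach only later rows make up. The controller multiplies each number of a shift by 0.5 m and each number of a turn by 90 degrees. A row lasts 1/8 s, in which the tool goes at most 62.5 mm and 10.7 degrees, less where a joint would pass 70% of its speed; a pose out of reach is approached as far as the arm can. A call with a number of a shift or a turn outside -1 to 1 is refused whole. A call with a gripper value outside its range is refused whole. "grip" is the opening, from 0 (shut) to 1 (fully open), set as the call begins (left out, the last holds). The fingers move at their own pace and stop on an object; "newtons" is the grip in N (left out, the last holds). Time passes only in rows, so rows that repeat a pose let the fingers close. It gives the time, the measured TCP pose, the force, the opening and the grip force at its end, in the units of the state.
- r.get_state(): the state, without advancing time (a new reading comes with each control period).
- viewer.capture(name): name is "scene" or "top" or "wrist"; returns a dict with "img" (400x640x3 uint8, red, green, blue), "camera_matrix" (3x3 intrinsics, pixels), "distortion" ([k1, k2, p1, p2, k3] as OpenCV has them; the pictures are not rectified), "R" (3x3) and "t" (3): a world point X has camera coordinates R X + t; the wrist camera has in their place "mount" (4x4, takes a point from camera to tool coordinates, whose origin is the TCP and whose axes are the flange's). Camera axes: x right, y down, z forward; pixel columns grow to the right and rows downward; lengths in m; the calibration is good to about 2 mm. A picture is of the moment at which its call begins: read the wrist's pose just before it. There is no depth.
- close_job(): hands the job in; it is judged then, once.
The state is a dict: "time_s": time; "joints": joint angles; "qd": joint speeds; "joint_torque": joint torques, N m; "tcp_pos": TCP position; "eef_rot": TCP orientation; "contact_force": force on the tool from outside, world axes, zero at the start; "moment": the same for the moment, N m; "gripper_width": finger opening in m; "gripper_force": force on a finger pad.
Only numpy, scipy, OpenCV 4.12 (cv2) and the standard library are available. Lean on these libraries where they do the work, as an engineer would, in place of code of your own. Each camera call takes 0.05 s, during which the arm holds its last target. There are 200 camera calls.

## Working session

There is one attempt and no reset: what is moved stays moved. The work goes in short steps, Python scripts to look and compute and a tool call to move; the robot and the scene stay as the last step left them, time stands still between calls to the robot, and variables do not carry over. Pictures are saved under pics/ and viewed, at most 10 in all, crops included, and the job is handed in when it is done.

Besides the shell and the picture viewer there is one more tool, called after ">>>" as a command line: name --argument value ..., lists and objects as JSON in quotes. arm_command: Moves the arm, as the interface text tells. Shifts and turns lie within -1 to 1; 1 stands for 0.5 m of shift or 90 degrees of turn. Its arguments: {"type":"object","properties":{"travel":{"type":"array"},"delta_rot":{"type":"array"},"grip":{"type":"number"},"newtons":{"type":"number"}},"required":["travel","delta_rot"]}

```bash
mkdir -p pics; cat > h.py <<'E'
import numpy as np, cv2, pickle
from scipy.spatial.transform import Rotation as Ro
def ray(c,uv):
    p=cv2.undistortPoints(np.array([[uv]],float),np.array(c["camera_matrix"]),np.array(c["distortion"]))[0,0]
    d=np.array([p[0],p[1],1.]); R=np.array(c["R"]);t=np.array(c["t"])
    d=R.T@d; return -R.T@t, d/np.linalg.norm(d)
def plane(c,uv,z):
    o,d=ray(c,uv); return o+d*(z-o[2])/d[2]
def tri(a,b):
    (o1,d1),(o2,d2)=a,b
    s=np.linalg.lstsq(np.c_[d1,-d2],o2-o1,rcond=None)[0]
    p,q=o1+s[0]*d1,o2+s[1]*d2
    return (p+q)/2,np.linalg.norm(p-q)
def cap(name,fn):
    from plant import r,viewer
    s=r.get_state(); c=dict(viewer.capture(name))
    if name=="wrist":
        M=np.array(c["mount"]); T=np.eye(4); T[:3,:3]=Ro.from_euler('xyz',s["eef_rot"],degrees=True).as_matrix(); T[:3,3]=s["tcp_pos"]
        W=np.linalg.inv(T@M); c["R"]=W[:3,:3]; c["t"]=W[:3,3]
    pickle.dump(c,open(fn+".pkl","wb")); cv2.imwrite("pics/"+fn+".png",c["img"][:,:,::-1]); return c
def load(fn): return pickle.load(open(fn+".pkl","rb"))
E
python3 - <<'E'
from h import *
for n in("scene","top"):
    c=cap(n,n+"0"); print(n,-np.array(c["R"]).T@np.array(c["t"]),np.array(c["camera_matrix"])[0,0])
from plant import r; print(r.get_state())
E
```

```text
scene [1.02916933 0.22380981 0.88453766] 391.70412038107264
top [ 0.5040746  -0.00318173  0.84744901] 403.94903062402636
{'time_s': 0.1, 'joints': array([-5.43103202e+01,  2.05873379e+01,  6.40641153e-01, -1.61752591e-02,
       -7.01371119e+01, -1.65056244e+01]), 'qd': array([ 0.01534801, -0.13653233,  0.01919645,  0.11870234,  0.10874349,
        0.03023958]), 'joint_torque': array([-2.29814890e-03, -5.84161198e+01,  2.93753242e+01,  7.01544151e+00,
        1.02985388e-02, -5.28675787e-05]), 'tcp_pos': array([ 0.22163288, -0.63715391,  0.24473349]), 'eef_rot': array([ 1.79915324e+02, -9.23266693e-03, -1.60821445e+02]), 'contact_force': array([0.57104958, 0.79105787, 0.22226363]), 'moment': array([-0.00111764, -0.04330927,  0.03413119]), 'gripper_force': 0.0, 'gripper_width': 0.08769120115508575}
```

View pics/scene0.png

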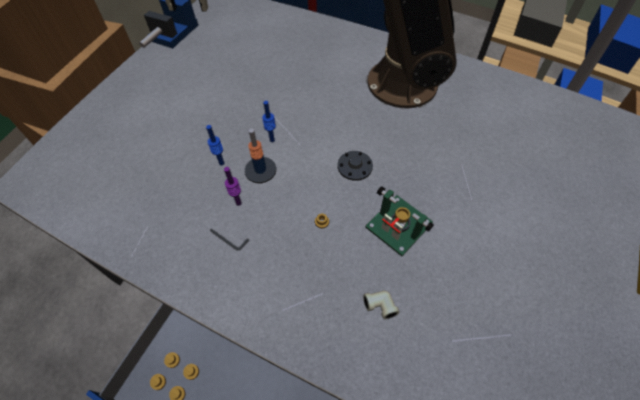

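View pics/top0.png

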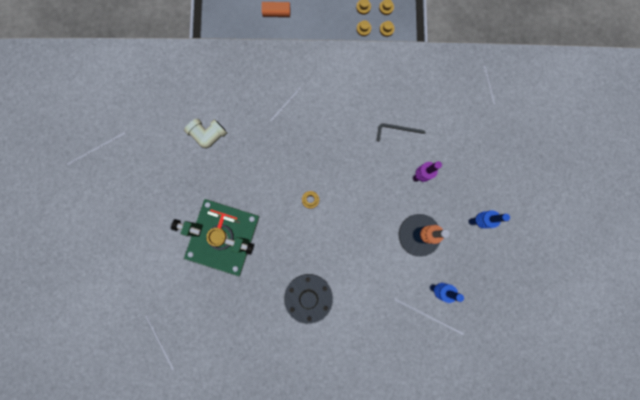

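Scene picture: the copper-bellowed element in the dark-footed holder is at (256,150). The fixture's brass cup is at (402,214), the lid at (355,165), the loose brass seat at (322,221), the key at (230,238) and the elbow at (380,303). In the top view the element is at (432,235) and the cup at (217,237).

Lookalikes in the scene view: blue at (269,120), blue at (215,145), purple at (232,185). By the description I choose the copper one at (256,150). The loose seat at (322,221) and the tray rings at (170,375) are not the cup.

```bash
python3 - <<'E'
from h import *
S,T=load("scene0"),load("top0")
def cen(c,lo,hi,box):
    hsv=cv2.cvtColor(c["img"],cv2.COLOR_RGB2HSV); m=cv2.inRange(hsv,lo,hi)
    z=np.zeros_like(m); x0,y0,x1,y1=box; z[y0:y1,x0:x1]=m[y0:y1,x0:x1]
    n,l,s,ce=cv2.connectedComponentsWithStats(z); k=1+np.argmax(s[1:,4]); return ce[k],s[k]
for nm,lo,hi,bs,bt in [("bellows",(3,100,80),(14,255,255),(235,120,280,180),(410,215,460,255)),
   ("cup",(15,100,60),(28,255,255),(375,190,435,250),(195,215,240,255)),
   ("blueA",(105,120,60),(125,255,255),(255,95,285,145),(425,275,470,310)),("blueB",(105,120,60),(125,255,255),(200,120,230,170),(465,205,515,235)),
   ("purple",(135,80,40),(165,255,255),(218,160,248,210),(408,155,448,188)),
   ("pointer",(0,150,80),(3,255,255),(375,190,435,250),(195,200,250,245)),
   ("seatring",(15,100,60),(28,255,255),(305,205,340,235),(295,185,325,215))]:
    a,sa=cen(S,lo,hi,bs); b,sb=cen(T,lo,hi,bt); p,g=tri(ray(S,a),ray(T,b)); print(nm,a.round(1),sa,b.round(1),sb,p.round(4),"gap",round(g,4))
for nm,s in(("posts","p"),): pass
A=cv2.resize(S["img"][90:215,195:295],None,fx=4,fy=4,interpolation=3)
B=cv2.resize(S["img"][180:260,355:440],None,fx=4.6,fy=4.6,interpolation=3)
C=cv2.resize(T["img"][195:280,165:265],None,fx=4,fy=4,interpolation=3); 
H=np.zeros((600,800,3),np.uint8)
A=cv2.resize(A,(380,475));H[:475,:380]=A; B=cv2.resize(B,(380,300));C=cv2.resize(C,(353,300));H[:300,400:780]=B;H[300:,400:753]=C
cv2.imwrite("pics/crop.png",H[:,:,::-1])
E
```

```text
bellows [255.7 150.3] [249 141  14  18 181] [430.1 234. ] [420 225  23  19 287] [ 0.5172 -0.2319  0.0878] gap 0.0002
cup [402.4 213.9] [395 208  15  14 160] [215.7 236.6] [207 227  19  20 283] [0.5112 0.1789 0.0569] gap 0.0022
blueA [268.7 121.9] [262 112  14  21 185] [446.6 292.6] [431 283  33  20 390] [ 0.4059 -0.2623  0.0763] gap 0.0044
blueB [215.1 145.6] [208 136  15  20 199] [489.5 218.9] [474 210  36  18 396] [ 0.5456 -0.3487  0.079 ] gap 0.0061
purple [232.2 185.5] [224 167  17  38 309] [427.1 170.9] [414 161  28  21 391] [ 0.638  -0.2286  0.0852] gap 0.003
pointer [392.  223.6] [383 218  17  14  65] [221.2 220. ] [218 213  10  15  48] [0.5445 0.1676 0.0535] gap 0.0026
seatring [321.6 220.6] [315 214  14  14 144] [309.9 199.5] [302 191  17  17 172] [ 0.5898 -0.0036  0.0064] gap 0.0017
```

View pics/crop.png

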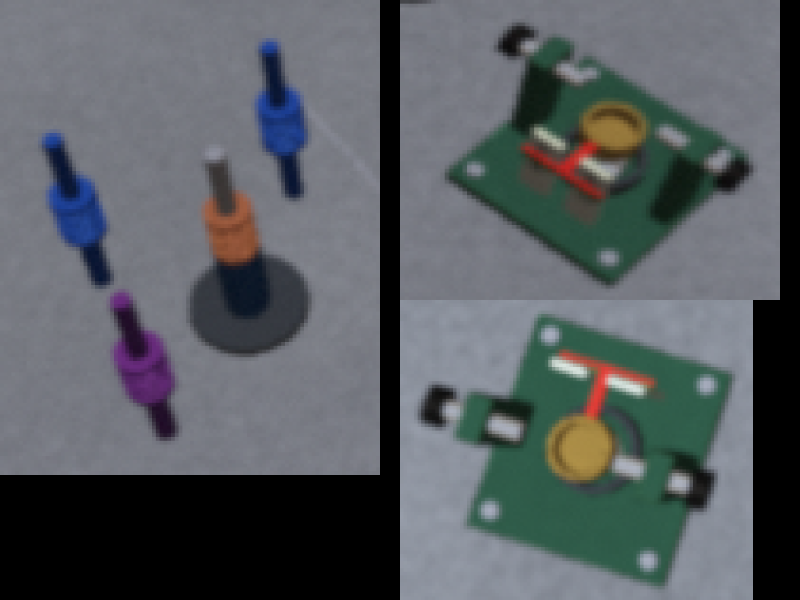

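The crop confirms the choice: copper bellows and steel stem in the blue tube on the dark foot. The bellows triangulates to z 0.088 (should be 0.09) and the cup to z 0.057 (should be 0.05–0.063). I'll move above the element and refine with the wrist camera.

>>> arm_command --travel '[[0.59,0.81,0.05],[0.59,0.81,0.05],[0.59,0.81,0.05],[0.59,0.81,0.05],[0.59,0.81,0.05],[0.59,0.81,0.05],[0.59,0.81,0.05],[0.59,0.81,0.05],[0.59,0.81,0.05],[0.59,0.81,0.05],[0.59,0.81,0.05],[0.59,0.81,0.05]]' --delta_rot '[[0,0,0],[0,0,0],[0,0,0],[0,0,0],[0,0,0],[0,0,0],[0,0,0],[0,0,0],[0,0,0],[0,0,0],[0,0,0],[0,0,0]]'

```text
time_s: 1.6
tcp_pos: [0.5161, -0.2335, 0.2705]
eef_rot: [180.0, -0.0, -160.9]
contact_force: [-0.8, -0.0, 0.1]
gripper_width: 0.0877
gripper_force: 0.0
```

```bash
python3 - <<'E'
from h import *
c=cap("wrist","w1"); print(-c["R"].T@c["t"],c["mount"])
from plant import r; s=r.get_state(); print(s["tcp_pos"],s["eef_rot"],s["contact_force"])
E
```

```text
[ 0.45005365 -0.25539624  0.41010695] [[ 2.93963849e-04 -9.65300139e-01 -2.61142786e-01  6.95642996e-02]
 [ 9.99999953e-01  2.62534490e-04  1.55237892e-04  9.38320061e-04]
 [-8.12921703e-05 -2.61142819e-01  9.65300172e-01 -1.39584151e-01]
 [ 0.00000000e+00  0.00000000e+00  0.00000000e+00  1.00000000e+00]]
[ 0.51616348 -0.2334321   0.27058447] [ 1.79999665e+02  7.54824420e-05 -1.60912673e+02] [-0.62217206  0.27528391 -0.57463148]
```

View pics/w1.png

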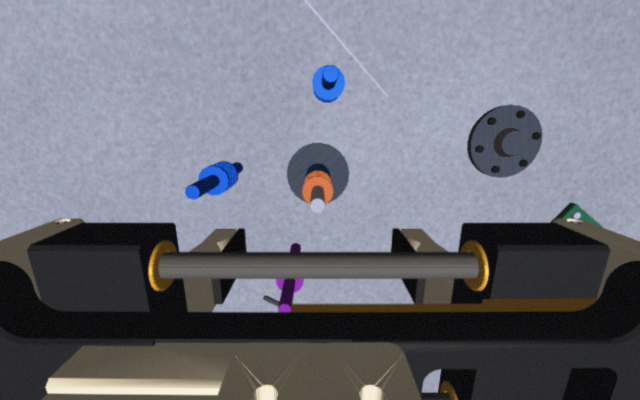

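The wrist view shows the stem top at (317,206), centred between the fingers, with the bellows at (317,187). Next I triangulate the stem top and the fixture axis.

```bash
python3 - <<'E'
from h import *
S,T,W=load("scene0"),load("top0"),load("w1")
def blob(c,box,lo,hi):
    x0,y0,x1,y1=box; m=cv2.inRange(cv2.cvtColor(c["img"][y0:y1,x0:x1],cv2.COLOR_RGB2HSV),lo,hi)
    n,l,s,ce=cv2.connectedComponentsWithStats(m); k=1+np.argmax(s[1:,4]); return ce[k]+[x0,y0],s[k]
w,sw=blob(W,(300,195,335,225),(0,0,150),(180,60,255))
# grip region compare: top ellipse in wrist
print("wrist top",w,sw, "z.165:",plane(W,w,.165))
for nm,c,u in(("scene",S,(251.3,130)),("top",T,(445.5,233.5))):
    print(nm,tri(ray(W,w),ray(c,u)))
print("ST",tri(ray(S,(251.3,130)),ray(T,(445.5,233.5))))
wb,sb=blob(W,(295,165,340,215),(3,100,60),(14,255,255)); print("bellows W",wb,sb)
# dark foot circle in top and wrist, z~0.0?
# cup rim: contour ellipse top & scene; rim outside at z .063
for nm,c,box in(("scene",S,(385,200,425,232)),("top",T,(200,222,240,252))):
    x0,y0,x1,y1=box; m=cv2.inRange(cv2.cvtColor(c["img"][y0:y1,x0:x1],cv2.COLOR_RGB2HSV),(15,90,50),(30,255,255))
    k=max(cv2.findContours(m,0,2)[0],key=cv2.contourArea); e=cv2.fitEllipse(cv2.convexHull(k)); u=np.array(e[0])+[x0,y0]
    print(nm,"cup ellipse",u,e[1],plane(c,u,.063))
# base plate in top
hsv=cv2.cvtColor(T["img"],cv2.COLOR_RGB2HSV); m=cv2.inRange(hsv,(60,80,30),(95,255,255))
n,l,s,ce=cv2.connectedComponentsWithStats(m); k=1+np.argmax(s[1:,4]); pts=np.argwhere(l==k)[:,::-1].astype(np.float32)
rect=cv2.minAreaRect(pts); P=np.array([plane(T,q,.012) for q in cv2.boxPoints(rect)]); print("plate",P.round(4),P.mean(0),[np.linalg.norm(P[i]-P[i-1]).round(4) for i in range(4)])
E
```

```text
wrist top [316.96501809 212.59951749] [  0   4  35  26 829] z.165: [ 0.52498099 -0.23062599  0.165     ]
scene (array([ 0.52174093, -0.2296323 ,  0.17146791]), np.float64(0.0041303121997565565))
top (array([ 0.51825068, -0.23116141,  0.18096982]), np.float64(0.0041911557545361265))
ST (array([ 0.51623293, -0.23374612,  0.16492144]), np.float64(0.003267085507816747))
bellows W [317.49767442 184.89302326] [  7   5  32  34 645]
scene cup ellipse [402.06945038 214.36503124] (14.55679702758789, 15.069469451904297) [0.51591147 0.17999551 0.063     ]
top cup ellipse [215.63470745 236.56466198] (18.7374324798584, 19.41517448425293) [0.51167912 0.17668923 0.063     ]
plate [[0.476  0.2728 0.012 ]
 [0.598  0.2368 0.012 ]
 [0.5539 0.1022 0.012 ]
 [0.433  0.1401 0.012 ]] [0.51522971 0.18795649 0.012     ] [np.float64(0.1395), np.float64(0.1272), np.float64(0.1417), np.float64(0.1268)]
```

```bash
python3 - <<'E'
from h import *
S,T,W=load("scene0"),load("top0"),load("w1")
print(W["img"][206,300:335:3].tolist()); print(W["img"][196:216:2,317].tolist())
def blob(c,box,f):
    x0,y0,x1,y1=box; m=f(c["img"][y0:y1,x0:x1].astype(int)).astype(np.uint8)
    n,l,s,ce=cv2.connectedComponentsWithStats(m); k=1+np.argmax(s[1:,4]); return ce[k]+[x0,y0],s[k]
neutral=lambda a:(a.max(2)-a.min(2)<16)&(a.mean(2)>178)
cop=lambda a:(a[...,0]>a[...,2]+60)
w,s=blob(W,(304,198,331,216),neutral); print(w,s)
for z in(.165,): print("W top",plane(W,w,z),"W 317,206",plane(W,(317,206),z))
b=[blob(c,x,cop)[0] for c,x in((S,(235,120,280,180)),(T,(410,215,460,255)),(W,(295,165,340,205)))]
print(b); 
for i,j in((0,1),(0,2),(1,2)):
    cs=(S,T,W); print(i,j,tri(ray(cs[i],b[i]),ray(cs[j],b[j])))
for c,x in((S,(235,120,280,180)),(T,(410,215,460,255))):
    print(c["img"][130 if c is S else 234, 240:262 if c is S else 270].tolist() if c is S else c["img"][233,432:456].tolist())
E
```

```text
[[163, 167, 186], [163, 168, 185], [159, 161, 181], [155, 161, 179], [187, 190, 215], [185, 189, 214], [183, 187, 212], [189, 191, 216], [174, 179, 202], [164, 170, 188], [159, 163, 180], [167, 173, 192]]
[[67, 63, 60], [126, 125, 141], [188, 193, 218], [189, 193, 219], [185, 189, 215], [183, 189, 214], [188, 192, 215], [187, 189, 215], [183, 186, 209], [157, 161, 179]]Traceback (most recent call last):
  File "<stdin>", line 9, in <module>
  File "<stdin>", line 6, in blob
    return _wrapfunc(a, 'argmax', axis=axis, out=out, **kwds)
    return bound(*args, **kwds)
ValueError: attempt to get argmax of an empty sequence
```

```bash
python3 - <<'E'
from h import *
S,T,W=load("scene0"),load("top0"),load("w1")
def blob(c,box,f):
    x0,y0,x1,y1=box; m=f(c["img"][y0:y1,x0:x1].astype(int)).astype(np.uint8)
    n,l,s,ce=cv2.connectedComponentsWithStats(m); k=1+np.argmax(s[1:,4]); return ce[k]+[x0,y0],s[k]
bright=lambda a:a[...,2]>203
cop=lambda a:(a[...,0]>a[...,2]+60)
t=[]
for c,x in((S,(240,122,262,138)),(T,(436,224,456,243)),(W,(304,196,331,216))):
    try: t.append(blob(c,x,bright)); print(t[-1],plane(c,t[-1][0],.165))
    except ValueError: print("none")
b=[blob(c,x,cop)[0] for c,x in((S,(235,120,280,180)),(T,(410,215,460,255)),(W,(295,165,340,205)))]
print(b); cs=(S,T,W)
for i,j in((0,1),(0,2),(1,2)):
    print(i,j,tri(ray(cs[i],b[i]),ray(cs[j],b[j])), tri(ray(cs[i],t[i][0]),ray(cs[j],t[j][0])) if len(t)==3 else "")
E
```

```text
none
none
(array([317.08823529, 205.55882353]), array([  7,   3,  13,  14, 136], dtype=int32)) [ 0.5186505  -0.23269185  0.165     ]
[array([255.72839506, 150.41975309]), array([430.05179283, 233.88047809]), array([317.34615385, 185.11858974])]
0 1 (array([ 0.51745004, -0.23172076,  0.08788177]), np.float64(0.0002914352101163498)) 
0 2 (array([ 0.51673867, -0.23284088,  0.08638555]), np.float64(0.0009978780168310346)) 
1 2 (array([ 0.51757003, -0.23306641,  0.08387401]), np.float64(1.0686999416184679e-05))
```

Three views agree on the axis at (0.518, -0.2325), bellows z about 0.086, stem top about 0.165. Descending onto the stem.

>>> arm_command --travel '[[0.004,0.002,-0.05],[0.004,0.002,-0.1],[0.004,0.002,-0.15],[0.004,0.002,-0.19],[0.004,0.002,-0.22],[0.004,0.002,-0.24],[0.004,0.002,-0.255],[0.004,0.002,-0.26],[0.004,0.002,-0.26],[0.004,0.002,-0.26]]' --delta_rot '[[0,0,0],[0,0,0],[0,0,0],[0,0,0],[0,0,0],[0,0,0],[0,0,0],[0,0,0],[0,0,0],[0,0,0]]'

```text
time_s: 2.9
tcp_pos: [0.5191, -0.2315, 0.141]
eef_rot: [-180.0, 0.0, -160.8]
contact_force: [-0.9, -0.2, -0.3]
gripper_width: 0.0877
gripper_force: 0.0
```

>>> arm_command --travel '[[0,0,0],[0,0,0],[0,0,0],[0,0,0],[0,0,0],[0,0,0],[0,0,0],[0,0,0],[0,0,0],[0,0,0]]' --delta_rot '[[0,0,0],[0,0,0],[0,0,0],[0,0,0],[0,0,0],[0,0,0],[0,0,0],[0,0,0],[0,0,0],[0,0,0]]' --grip 0 --newtons 40

```text
time_s: 4.15
tcp_pos: [0.5186, -0.2315, 0.1404]
eef_rot: [180.0, -0.0, -160.8]
contact_force: [-0.2, 0.2, -1.6]
gripper_width: 0.0133
gripper_force: 40.0
```

Gripped, with an opening of 13.3 mm on the 14 mm stem. Lifting straight up.

>>> arm_command --travel '[[0,0,0.02],[0,0,0.05],[0,0,0.08],[0,0,0.12],[0,0,0.16],[0,0,0.2],[0,0,0.24],[0,0,0.24],[0,0,0.24]]' --delta_rot '[[0,0,0],[0,0,0],[0,0,0],[0,0,0],[0,0,0],[0,0,0],[0,0,0],[0,0,0],[0,0,0]]'

```text
time_s: 5.28
tcp_pos: [0.5184, -0.2313, 0.2602]
eef_rot: [180.0, -0.0, -160.8]
contact_force: [-0.8, 0.9, -2.9]
gripper_width: 0.0136
gripper_force: 40.0
```

```bash
python3 - <<'E'
from h import *
from plant import r
s=r.get_state();print(s["tcp_pos"],s["eef_rot"],s["contact_force"],s["moment"],s["gripper_force"])
S=cap("scene","s2");T=cap("top","t2");W=cap("wrist","w2")
def crop(c,x,sz): x0,y0,x1,y1=x; return cv2.resize(c["img"][y0:y1,x0:x1],sz,interpolation=3)
H=np.hstack([crop(S,(215,80,315,180),(400,400)),crop(W,(220,140,420,340),(400,400))])
cv2.imwrite("pics/lift.png",H[:,:,::-1])
E
```

```text
[ 0.51835268 -0.23127692  0.26019326] [ 1.79965786e+02 -5.89066262e-03 -1.60827775e+02] [-0.78006113  0.8762279  -2.86706708] [0.00153521 0.03343753 0.02573738] 39.98451769351959
```

View pics/lift.png

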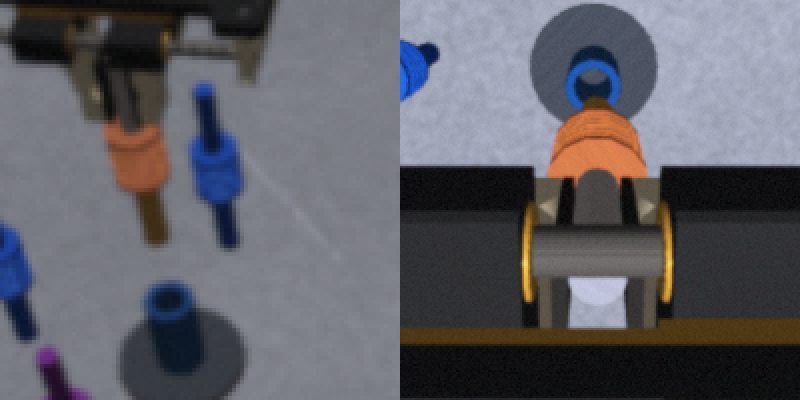

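Scene crop: the element hangs upright in the jaws, clear above the empty tube. The wrist crop shows the stem centred between the pads. Next I move to just beyond the cup (offset +x) so the wrist camera can see it.

>>> arm_command --travel '[[0.01,0.06,0.02],[0.02,0.15,0.02],[0.04,0.25,0.02],[0.05,0.35,0.02],[0.06,0.45,0.02],[0.08,0.55,0.02],[0.09,0.65,0.02],[0.1,0.74,0.02],[0.11,0.81,0.02],[0.11,0.85,0.02],[0.11,0.86,0.02],[0.11,0.86,0.02],[0.11,0.86,0.02],[0.11,0.86,0.02]]' --delta_rot '[[0,0,0],[0,0,0],[0,0,0],[0,0,0],[0,0,0],[0,0,0],[0,0,0],[0,0,0],[0,0,0],[0,0,0],[0,0,0],[0,0,0],[0,0,0],[0,0,0]]'

```text
time_s: 7.18
tcp_pos: [0.5738, 0.1977, 0.2708]
eef_rot: [180.0, 0.0, -160.9]
contact_force: [0.4, 0.8, -3.1]
gripper_width: 0.0133
gripper_force: 40.0
```

```bash
python3 - <<'E'
from h import *
from plant import r
s=r.get_state();print(s["time_s"],s["tcp_pos"],s["eef_rot"],s["contact_force"])
cap("wrist","w3");cap("scene","s3");cap("top","t3")
E
```

```text
7.175 [0.5737849  0.19767221 0.27075231] [ 1.79996652e+02  1.09139619e-02 -1.60872286e+02] [ 0.42558034  0.76250981 -3.12430893]
```

View pics/w3.png

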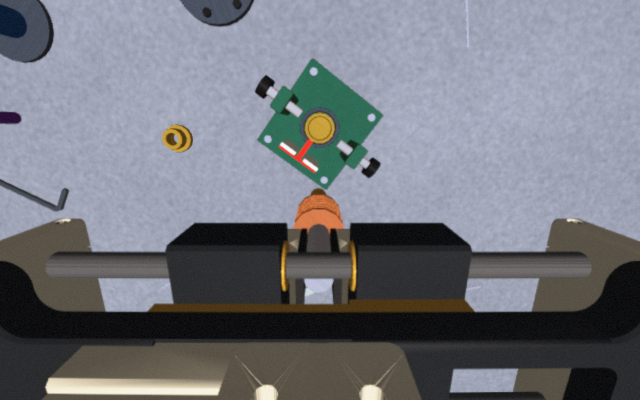

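Wrist view: the cup is at (320,128) and unobstructed, with the posts clear on both sides. The element's bellows is at (318,210).

```bash
python3 - <<'E'
from h import *
S,T,W=load("scene0"),load("top0"),load("w3"); S3,T3=load("s3"),load("t3")
def ell(c,box):
    x0,y0,x1,y1=box; m=cv2.inRange(cv2.cvtColor(c["img"][y0:y1,x0:x1],cv2.COLOR_RGB2HSV),(15,90,50),(30,255,255))
    k=max(cv2.findContours(m,0,2)[0],key=cv2.contourArea); e=cv2.fitEllipse(cv2.convexHull(k)); return np.array(e[0])+[x0,y0],e[1]
C={}
for n,c,b in(("S",S,(385,200,425,232)),("T",T,(200,222,240,252)),("W",W,(298,106,342,150))):
    u,a=ell(c,b); C[n]=ray(c,u); print(n,u,a,plane(c,u,.063).round(4))
for i,j in("ST","SW","TW"): print(i,j,tri(C[i],C[j]))
def cop(c,box):
    x0,y0,x1,y1=box; a=c["img"][y0:y1,x0:x1].astype(int); m=((a[...,0]>a[...,2]+60)&(a[...,1]<a[...,0]*.68)).astype(np.uint8)
    n,l,s,ce=cv2.connectedComponentsWithStats(m); k=1+np.argmax(s[1:,4]); return ce[k]+[x0,y0],s[k]
for n,c,nominal in(("S3",S3,(.574,.198,.22)),("T3",T3,(.574,.198,.22))):
    X=np.array(c["R"])@nominal+c["t"]; p=cv2.projectPoints(X.reshape(1,3),np.zeros(3),np.zeros(3),np.array(c["camera_matrix"]),np.array(c["distortion"]))[0].ravel().astype(int)
    u,s=cop(c,(p[0]-40,max(p[1]-40,0),p[0]+40,p[1]+40)); C[n]=ray(c,u); print(n,p,u,s)
print(tri(C["S3"],C["T3"]))
wb,s=cop(W,(285,175,355,250)); print("W bell",wb,s); print(tri(C["S3"],ray(W,wb)))
E
```

```text
S [402.06945038 214.36503124] (14.55679702758789, 15.069469451904297) [0.5159 0.18   0.063 ]
T [215.63470745 236.56466198] (18.7374324798584, 19.41517448425293) [0.5117 0.1767 0.063 ]
W [319.23844337 127.85208511] (30.34241485595703, 30.650772094726562) [0.5132 0.179  0.063 ]
S T (array([0.5115006 , 0.17902856, 0.05540628]), np.float64(0.0012713629490687217))
S W (array([0.51319331, 0.17938563, 0.05858768]), np.float64(0.0007530272600980389))
T W (array([0.51254868, 0.17904333, 0.05283627]), np.float64(0.0015425904191315961))
S3 [413 200] [413.56956522 202.72608696] [ 32  35  19  17 230]
T3 [179 195] [214.05263158 211.        ] [71 54  9  5 19]
(array([0.54724435, 0.17855541, 0.160061  ]), np.float64(0.041711475662280006))
W bell [318.1447862  212.79069767] [   9   18   49   40 1333]
(array([0.569638  , 0.19831049, 0.20703536]), np.float64(0.0021189555952116114))
```

The cup axis is at (0.513, 0.179) from three views, with the rim around 0.055–0.06 (text 0.063). Going over it and down to about 20 mm above the floor.

>>> arm_command --travel '[[-0.04,-0.012,0],[-0.08,-0.025,0],[-0.11,-0.034,0],[-0.12,-0.037,0],[-0.12,-0.037,0],[-0.12,-0.037,-0.03],[-0.12,-0.037,-0.07],[-0.12,-0.037,-0.1],[-0.12,-0.037,-0.12],[-0.12,-0.037,-0.12],[-0.12,-0.037,-0.12]]' --delta_rot '[[0,0,0],[0,0,0],[0,0,0],[0,0,0],[0,0,0],[0,0,0],[0,0,0],[0,0,0],[0,0,0],[0,0,0],[0,0,0]]'

```text
time_s: 8.7
tcp_pos: [0.5142, 0.1802, 0.2111]
eef_rot: [180.0, 0.0, -160.8]
contact_force: [0.1, -0.8, -2.5]
gripper_width: 0.0134
gripper_force: 40.0
```

```bash
python3 - <<'E'
from h import *
from plant import r
s=r.get_state();print(s["time_s"],s["tcp_pos"],s["eef_rot"],s["contact_force"])
W=cap("wrist","w4");S=cap("scene","s4")
H=np.hstack([cv2.resize(S["img"][170:260,355:445],(400,400),interpolation=3),cv2.resize(W["img"][120:260,250:390],(400,400),interpolation=3)])
cv2.imwrite("pics/over.png",H[:,:,::-1])
E
```

```text
8.7 [0.51417912 0.18020775 0.2110807 ] [ 1.79997703e+02  4.88338821e-02 -1.60808926e+02] [ 0.09501349 -0.83794977 -2.48445244]
```

View pics/over.png

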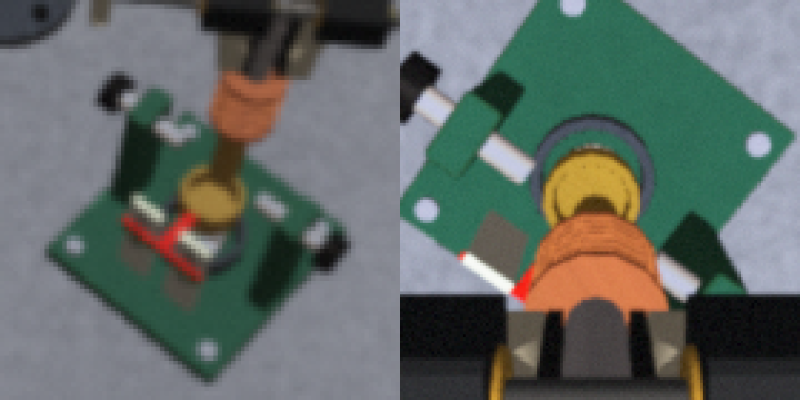

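The scene crop shows the stem end right over the cup, and the wrist crop shows it centred laterally on the cup within about 1 mm. Lowering in slow steps.

>>> arm_command --travel '[[-0.001,-0.002,-0.01],[-0.001,-0.002,-0.02],[-0.001,-0.002,-0.03],[-0.001,-0.002,-0.04],[-0.001,-0.002,-0.048],[-0.001,-0.002,-0.054],[-0.001,-0.002,-0.054],[-0.001,-0.002,-0.054]]' --delta_rot '[[0,0,0],[0,0,0],[0,0,0],[0,0,0],[0,0,0],[0,0,0],[0,0,0],[0,0,0]]'

```text
time_s: 9.8
tcp_pos: [0.5134, 0.179, 0.1837]
eef_rot: [180.0, 0.0, -160.8]
contact_force: [-1.2, 0.0, -2.4]
gripper_width: 0.013
gripper_force: 40.0
```

>>> arm_command --travel '[[0,0,-0.003],[0,0,-0.006],[0,0,-0.009],[0,0,-0.012],[0,0,-0.012],[0,0,-0.012]]' --delta_rot '[[0,0,0],[0,0,0],[0,0,0],[0,0,0],[0,0,0],[0,0,0]]'

```text
time_s: 10.55
tcp_pos: [0.5135, 0.1791, 0.1779]
eef_rot: [180.0, 0.0, -160.8]
contact_force: [-0.6, 0.4, 2.4]
gripper_width: 0.0132
gripper_force: 40.0
```

Contact is made: about 5 N net, roughly 1.5–2.5 mm of spring travel. Pressing on to about 12 N net, a reading of around +9.3.

>>> arm_command --travel '[[0,0,-0.002],[0,0,-0.004],[0,0,-0.006],[0,0,-0.008],[0,0,-0.01],[0,0,-0.012],[0,0,-0.014],[0,0,-0.014],[0,0,-0.014],[0,0,-0.014]]' --delta_rot '[[0,0,0],[0,0,0],[0,0,0],[0,0,0],[0,0,0],[0,0,0],[0,0,0],[0,0,0],[0,0,0],[0,0,0]]'

```text
time_s: 11.8
tcp_pos: [0.5137, 0.1792, 0.1713]
eef_rot: [-180.0, 0.1, -160.8]
contact_force: [-1.2, -0.1, 8.9]
gripper_width: 0.0135
gripper_force: 40.0
```

```bash
python3 - <<'E'
from h import *
from plant import r
S=cap("scene","s5");W=cap("wrist","w5");f=[]
for i in range(4):
    f.append(r.get_state()["contact_force"]); cap("scene","tmp")
s=r.get_state();print(s["time_s"],s["tcp_pos"],s["eef_rot"],np.mean(f,0),s["moment"])
H=np.hstack([cv2.resize(S["img"][170:260,355:445],(400,400),interpolation=3),cv2.resize(W["img"][120:260,250:390],(400,400),interpolation=3)])
cv2.imwrite("pics/press.png",H[:,:,::-1])
E
```

```text
12.1 [0.51369699 0.17916325 0.17129047] [-1.79998353e+02  6.77160727e-02 -1.60799449e+02] [-1.48811344  0.10094416  8.79684838] [-0.15881211  0.85054403  0.02435931]
```

View pics/press.png

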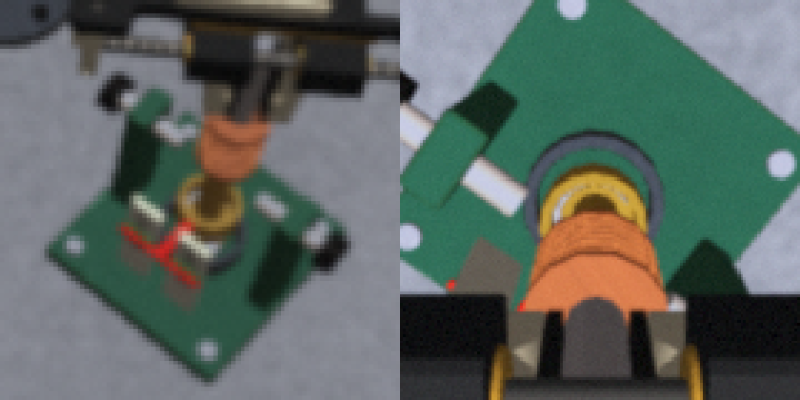

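The pointer has sunk and the stem stands centred in the cup. Bellows position relative to the jaws matches the pre-press view, so there was no slip or tilt. Net push is about 11.5 N, and both force and geometry put the cup about 9.3 mm down. It is steady, so I'm handing in.

```bash
python3 -c "
from plant import r,close_job
s=r.get_state();print(s['contact_force'],s['tcp_pos'],s['gripper_force']);print(close_job())"
```

```text
[-1.87306174 -0.34955028  8.83690238] [0.51369699 0.17916325 0.17129047] 39.993351101875305
the job is handed in; nothing more can be done
None
```

I handed the job in with the element gripped and upright in the cup, pressed about 9.3 mm down at about 11.5 N by my measurements, and no bystander touched; the hand-in call returned no verdict.

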